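Clear the crimping plate into the empty tray

TASK

Take the red-handled scraper from its sloping rest and use it to sweep all five brass off-cuts from the steel plate into the empty tray, not into the tray with the shackles; they are sharp, so do not touch them with the gripper. Then put the scraper back on its rest, leaning in the cradle as it was, and leave the shackles and the other things on the bench undisturbed.

Things in the scene. Friction and masses are not known exactly. Their poses are not given: they have to be found in the camera images.
- scraper: scraper block, about 0.25 kg: aluminium bar 26 (x) x 120 (y) x 30 mm high, on it a red upright handle slab 18 (x) x 60 (y) mm, centred, from 30 to 85 mm above the bar's underside. Origin: centre of the bar's underside; z points up along the handle. It is the same front and back. It starts in the rest, leaning 30 degrees from vertical to the robot's right.
- rest: fixed wooden scraper rest, base 80 x 110 mm; origin: centre of the underside. On it a V cradle 100 mm long along y, open at both ends: a seat falling at 30 degrees towards the rest's -x (the robot's right) and at its foot a lip square to it, 26 mm high, its top 4 mm flared outwards. The scraper in it has its y along the rest's y and its z leaning 30 degrees towards the rest's -x.
- rest_seat (a point): the point on the rest's sloping seat, 48 mm above the bench, where the scraper's origin lies when it is properly in the cradle (axes of the rest)
- plate: fixed steel plate on a wooden base, 164 (x) x 240 (y) mm, its top 60 mm above the bench; along both long sides (at x = +/-70 to 82 mm) runs a blue rim 14 mm high, which leaves a channel 140 mm wide between them; both ends (y = +/-120 mm) are open and level. Origin: centre of the underside; y runs along the channel.
- plate_top (a point): centre of the plate's top surface (axes of the plate)
- tray_a: open grey plastic tray, fixed, 150 (x) x 110 (y) x 44 mm high, walls and floor 4 mm; origin: centre of its underside. It stands end-on to the plate (same axes as the plate), its near wall tucked under the plate's open end, so that what is pushed over that end drops into it. One tray stands at each end of the plate; one holds the two shackles, the other is empty: see where the shackles lie.
- tray_b: open grey plastic tray, fixed, 150 (x) x 110 (y) x 44 mm high, walls and floor 4 mm; origin: centre of its underside. It stands end-on to the plate (same axes as the plate), its near wall tucked under the plate's open end, so that what is pushed over that end drops into it. One tray stands at each end of the plate; one holds the two shackles, the other is empty: see where the shackles lie.
- chip1: sharp brass off-cut, loose, 22 x 16 x 7 mm, 20 g, lying flat on the plate at the start, within 66 mm of the plate's middle along y; origin: centre of its underside
- chip2: sharp brass off-cut, loose, 22 x 16 x 7 mm, 20 g, lying flat on the plate at the start, within 66 mm of the plate's middle along y; origin: centre of its underside
- chip3: sharp brass off-cut, loose, 22 x 16 x 7 mm, 20 g, lying flat on the plate at the start, within 66 mm of the plate's middle along y; origin: centre of its underside
- chip4: sharp brass off-cut, loose, 22 x 16 x 7 mm, 20 g, lying flat on the plate at the start, within 66 mm of the plate's middle along y; origin: centre of its underside
- chip5: sharp brass off-cut, loose, 22 x 16 x 7 mm, 20 g, lying flat on the plate at the start, within 66 mm of the plate's middle along y; origin: centre of its underside
- shackle1: steel shackle with brass pin, 58 x 56 mm, 11 mm thick, lying loose in one of the trays; origin at its middle, on the underside
- shackle2: steel shackle with brass pin, 58 x 56 mm, 11 mm thick, lying loose in one of the trays; origin at its middle, on the underside
- hammer: hammer lying on the bench, a bystander; origin: underside
- wrench: wrench lying on the bench before the plate, a bystander; origin: underside
- tin: tin with yellow label, 66 mm wide, 70 mm high, standing beyond the plate, a bystander
- reel: empty black reel, 110 mm wide, 68 mm high, standing beyond the rest and plate, a bystander
- jar: glass jar with blue cap, 72 mm wide, 90 mm high, standing to the left, a bystander
Mind the look-alikes: they are no part of the job. What is shaped like the shackle2 but green or purple is not meant.

How it is judged:
By the outcome, as a careful person would: the job done as asked, in the order asked, and still so for the second after the job is handed in, with the robot touching nothing.
It also fails if it takes over 58 s, if anything falls off the work surface, if the arm or the gripper's body presses on something with over 40 N, if the wrist force passes 120 N, or if a joint passes its speed limit or range.

ROBOT

A 7-joint arm with a two-finger parallel gripper is mounted at the origin on the work surface. World frame = base frame: x ahead of the robot, y to its left, z up, the work surface at z = 0. Lengths are in mm, angles in rad, forces in N, time in s.
With the tool pointing down it reaches from about 425 to 875 mm from the base axis. Payload 9.9 kg.
Tool frame: the origin (TCP) lies on the centre line of the jaws, within the pads' length; the fingertips stand 14 mm ahead of it and the grasp point (between the pads) lies 5 mm behind it (ctrl.tip_reach is the distance from the TCP to the fingertips, in mm); z points along the fingers, y is the line along which they close (so a half turn about z gives the same grasp; the last joint's range is limited). The gripper opens to 85 mm and grips with 20 to 120 N. Pads are 22 mm wide; open, the fingers measure 114 mm over their backs; the gripper's body (76 mm by 85 mm) begins 54 mm behind the grasp point. The pads swing forward as they close: fully open they stand 13 mm farther back than shut.
Start: joints at [-1.364, 0.576, 0.025, 1.437, -0.015, 1.129, -0.057], TCP at [193.528, 646.665, 217.289] pointing down, gripper open.
Joint ranges: [-2.76, 2.76], [-0.34, 2.15], [-1.52, 1.57], [0.19, 2.46], [-1.09, 4.23], [0.17, 1.99], [-2.82, 2.82]. Speed limits (rad/s): [2.22, 2.22, 3.01, 3.01, 3.14, 3.14, 3.14].

INTERFACE

Orientations are given as a rotation vector (axis times angle).
In Python, from plant import ctrl gives the robot as it stands.
- The arm moves only by the shell command python3 -m crank 'ROWS' [FORCE]. ROWS is JSON, a list of rows, each a list of 5 numbers: the shift along the tool's x, y, z in mm, then the turn about the tool's z in rad, then the opening, from 0 (shut) to 1 (fully open). In form: [[dx, dy, dz, turn, gripper], ...]. A call has 1 to 5 rows; each row shifts and turns the commanded pose from where the row before left it, along the tool's axes as they then stand; what a row does not reach is not made up. A row lasts 1/12 s, in which the tool goes at most 41.7 mm and 7.16 degrees, less where a joint would pass 70% of its speed; a pose out of reach is approached as far as the arm can. A call with a gripper value outside its range is refused whole. The fingers move at their own pace and stop on an object; FORCE is the grip in N (left out, the last holds). Time passes only in rows, so rows that do not move let the fingers close. It gives the time, the measured TCP pose, the force, the opening and the grip force at its end, in the units of the state.
- ctrl.get_state(): the state, without advancing time (a new reading comes with each control period).
- ctrl.read_camera(name): name is "scene" or "top" or "wrist"; returns a dict with "pixels" (480x640x3 uint8, red, green, blue), "z_map" (480x640 float32, mm along the optical axis (not along the pixel's ray), 0 where there is no reading), "intrinsics" (3x3 intrinsics, pixels), "world_to_cam" (4x4, takes a point from world to camera coordinates). Camera axes: x right, y down, z forward; pixel columns grow to the right and rows downward; lengths in mm; the calibration is good to about 2 mm. A picture is of the moment at which its call begins.
- ctrl.finish_job(): hands the job in; it is judged then, once.
Trained networks look in the newest picture that a camera, given by its name, has taken for a name from the list of things; names that differ only in an ending like _2 or _b are one class to them, and where a whole thing is asked for, a point or a joint stands for the part that bears it (a point fixed in the world has none). Each returns a list of dicts, best first, with "confidence" (0 to 1); they miss things now and then, are a little off and sometimes report something else, mostly with a low value. They report only what shows in the picture. A call takes as long as a camera call. They do not tell look-alikes from the thing itself.
- ctrl.boxes_of(camera, name): "rect" ([left, top, right, bottom] in pixels, round what is visible of it).
- ctrl.regions_of(camera, name): "mask" (480x640 bool, what is visible of it) and "rect" ([left, top, right, bottom] in pixels, round what is visible of it).
- ctrl.landmark_of(camera, name): "location" ([column, row] in pixels: a listed point, or the origin of a listed thing).
The state is a dict: "t": time; "joint_positions": joint angles; "joint_vel": joint speeds; "joint_efforts": joint torques, N m; "ee_pos": TCP position; "ee_rot": TCP orientation; "force": force on the tool from outside, world axes, zero at the start; "torque": the same for the moment, N m; "gripper_width": opening from 0.0 (shut) to 1.0 (fully open); "grasp_force": force on a finger pad.
Only numpy, scipy, OpenCV 4.12 (cv2) and the standard library are available. Lean on these libraries where they do the work, as an engineer would, in place of code of your own. Each camera call takes 0.05 s, during which the arm holds its last target. There are 200 camera calls.

## Working session

There is one attempt and no reset: what is moved stays moved. The work goes in short steps, Python scripts to look and compute and a shell command to move; the robot and the scene stay as the last step left them, time stands still between calls to the robot, and variables do not carry over. Pictures are saved under pics/ and viewed, at most 10 in all, crops included, and the job is handed in when it is done.

```bash
mkdir -p pics; ls
python3 - <<'E'
from plant import ctrl
import cv2
s=ctrl.get_state(); print({k:s[k] for k in('t','ee_pos','ee_rot','force','gripper_width')})
for n in('scene','top'):
    c=ctrl.read_camera(n); cv2.imwrite(f'pics/{n}0.png',c['pixels'][:,:,::-1]); print(n,c['intrinsics'].tolist(),c['world_to_cam'].round(3).tolist())
    for o in('scraper','rest','rest_seat','plate','plate_top','tray_a','chip1','shackle1','hammer','wrench'):
        print(o,[(round(r['confidence'],2),[round(float(v)) for v in r['rect']]) for r in ctrl.boxes_of(n,o)] if o not in('rest_seat','plate_top') else '',[(round(r['confidence'],2),[round(float(v),1) for v in r['location']]) for r in ctrl.landmark_of(n,o)])
E
```

```text
pics
{'t': 0.0, 'ee_pos': array([193.37874938, 646.21424451, 216.45885223]), 'ee_rot': array([-4.55128922e-01, -3.10826621e+00,  2.56881120e-03]), 'force': array([-0.79490388, -0.72189355,  0.2368015 ]), 'gripper_width': 1.0022636888761907}
scene [[599.8342953827505, 0.0, 323.86679820062625], [0.0, 599.8342953827505, 248.40607128611848], [0.0, 0.0, 1.0]] [[-0.831, 0.557, -0.004, 467.125], [0.312, 0.46, -0.831, -132.348], [-0.461, -0.692, -0.556, 1750.108], [0.0, 0.0, 0.0, 1.0]]
scraper [(0.64, [276, 154, 316, 184])] [(0.71, [299.2, 182.7]), (0.71, [320.1, 261.1]), (0.63, [294.9, 184.8])]
rest [(0.64, [278, 180, 321, 203]), (0.53, [362, 233, 406, 254])] [(0.62, [296.6, 194.7]), (0.28, [356.3, 311.6])]
rest_seat  [(0.85, [295.3, 183.9])]
plate [(0.58, [265, 218, 378, 305]), (0.44, [274, 154, 317, 185])] [(0.95, [320.1, 270.8]), (0.18, [326.2, 237.1])]
plate_top  [(0.92, [321.2, 251.4])]
tray_a [(0.81, [317, 272, 403, 336]), (0.74, [255, 208, 318, 255])] [(0.95, [290.4, 236.4]), (0.56, [356.9, 310.6])]
chip1 [(0.48, [315, 258, 323, 268]), (0.46, [332, 257, 343, 260]), (0.44, [322, 233, 
[... 1251 characters left out ...]
 215]), (0.52, [352, 240, 354, 252]), (0.44, [325, 226, 333, 233]), (0.4, [302, 228, 314, 242])] [(0.63, [351.6, 245.3]), (0.61, [327.5, 230.1]), (0.47, [305.7, 213.1]), (0.45, [345.9, 209.5]), (0.42, [308.9, 235.5])]
shackle1 [(0.9, [434, 139, 455, 166]), (0.75, [413, 295, 440, 325]), (0.71, [270, 311, 302, 338]), (0.62, [390, 204, 416, 235]), (0.6, [388, 232, 418, 261])] [(0.62, [403.9, 218.5]), (0.59, [402.0, 250.9]), (0.53, [448.4, 150.5]), (0.53, [425.1, 310.2])]
hammer [(0.83, [132, 271, 245, 361])] [(0.93, [196.3, 306.0]), (0.28, [406.9, 232.3])]
wrench [(0.67, [319, 264, 349, 349]), (0.61, [475, 165, 537, 222])] [(0.86, [333.9, 306.9]), (0.59, [328.8, 230.1]), (0.18, [347.0, 210.3])]
```

Run:
```python
import cv2
a=cv2.imread('pics/top0.png'); cv2.imwrite('pics/topc.png',cv2.resize(a[120:370,120:560],(792,450),interpolation=cv2.INTER_CUBIC))
```

```text
(no output)
```

View pics/topc.png

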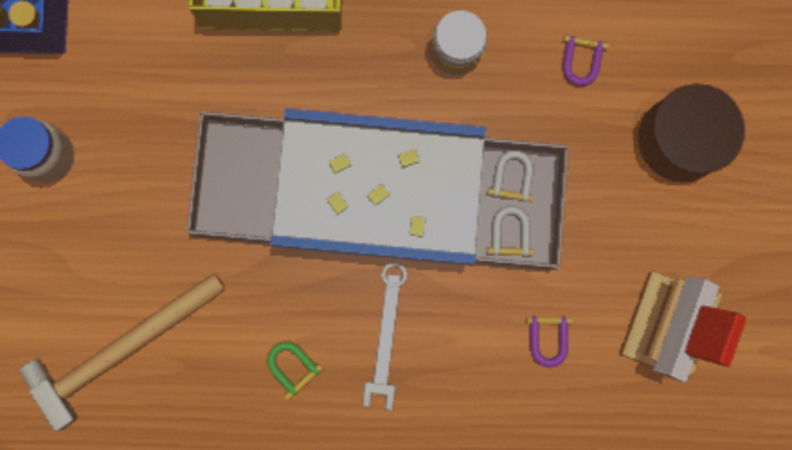

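View pics/scene0.png

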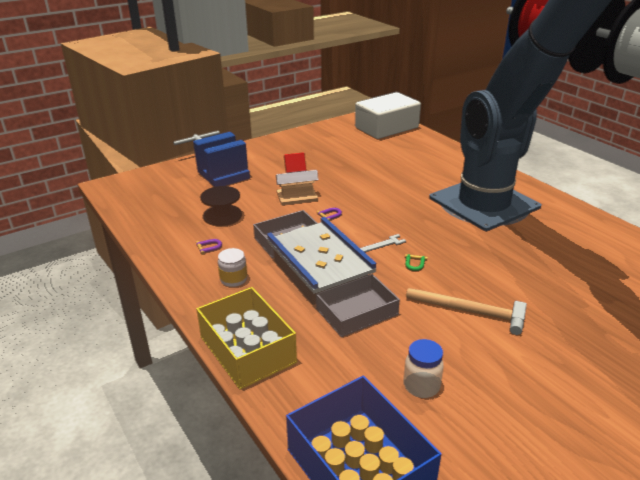

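The top view shows the scraper with its red handle leaning right, at crop (700,330). The two grey shackles lie in the right-hand tray, at about (512,175) and (512,230). The left tray, at about (238,178), is empty, and it lies at robot +y. Five chips are on the plate. The green (292,368) and purple (585,60) and (549,340) shackles are the look-alikes and don't matter here.

Next I'll measure everything from depth in both views.

```bash
cat > h.py <<'E'
import numpy as np, cv2
from plant import ctrl
def cloud(n):
    c=ctrl.read_camera(n); K=c['intrinsics'];T=np.linalg.inv(c['world_to_cam']);z=c['z_map'].astype(float)
    v,u=np.mgrid[:480,:640]; P=np.stack([(u-K[0,2])/K[0,0]*z,(v-K[1,2])/K[1,1]*z,z],-1)@T[:3,:3].T+T[:3,3]
    P[z<=0]=np.nan
    return c,P,cv2.cvtColor(c['pixels'],cv2.COLOR_RGB2HSV).astype(int)
def st():
    from scipy.spatial.transform import Rotation as R
    s=ctrl.get_state(); M=R.from_rotvec(s['ee_rot']).as_matrix()
    print('t',round(s['t'],2),'tcp',s['ee_pos'].round(1),'xax',M[:,0].round(3),'yax',M[:,1].round(3),'zax',M[:,2].round(3),'q7',round(s['joint_positions'][6],2),'F',s['force'].round(1),'w',round(s['gripper_width'],3),round(s['grasp_force'],1))
    return s,M
E
python3 - <<'E'
from h import *
print(ctrl.tip_reach)
for n in('top','scene'):
    c,P,H=cloud(n); print('==',n)
    h,s,v=H[...,0],H[...,1],H[...,2]; X,Y,Z=P[...,0],P[...,1],P[...,2]
    reg=(X>300)&(X<800)&(np.abs(Y)<500)&(Z<200)
    red=reg&((h<5)|(h>174))&(s>170)&(Z>50)&(Y<-150)
    p=P[red]; print('red',len(p),np.percentile(p,[1,50,99],axis=0).round(1).tolist())
    # planes in red by depth normals: top face = highest along fit
    blue=reg&(h>100)&(h<125)&(s>100)&(Z>60)&(Z<85)&(np.abs(Y)<170)
    q=P[blue]; print('blue',len(q),np.median(q[:,2]).round(1)); r=cv2.minAreaRect(q[:,:2].astype(np.float32)); print('  rect',r)
    pl=reg&(s<60)&(v>120)&(Z>52)&(Z<70)&(np.abs(Y)<170)
    q=P[pl]; print('plate',len(q),np.median(q[:,2]).round(1),cv2.minAreaRect(q[:,:2].astype(np.float32)))
    brass=reg&(h>18)&(h<32)&(s>110)&(Z>55)&(Z<80)&(np.abs(Y)<140)&(X>480)
    nl,L,S,C=cv2.connectedComponentsWithStats(brass.astype(np.uint8))
    for i in range(1,nl):
        if S[i,4]>8: print('chip',S[i,4],P[L==i].mean(0).round(1))
    rg=reg&(Y<-220)&(Y>-420)&(X>350)&(X<600)&(Z>15)
    q=P[rg]; np.save(f'rest_{n}.npy',np.c_[q,H[rg]]); print('restpts',len(q),np.percentile(q,[0,100],axis=0).round(1).tolist())
E
```

```text
14.0
== top
red 612 [[387.4, -385.0, 82.9], [416.4, -361.4, 112.6], [445.1, -339.7, 127.9]]
blue 975 74.6
  rect ((584.709228515625, 19.141448974609375), (237.1649627685547, 161.92303466796875), 85.70191955566406)
plate 6992 60.8 ((661.1318969726562, 13.341590881347656), (239.97132873535156, 290.3341369628906), 85.74626159667969)
chip 117 [793.3 106.   70.9]
chip 55 [619.2 -15.5  67.6]
chip 54 [611.7  66.2  67.9]
chip 53 [574.6  20.2  67.7]
chip 52 [564.1  68.3  67.9]
chip 48 [538.5 -26.7  67.7]
restpts 2182 [[364.2, -391.9, 15.0], [487.4, -281.9, 130.0]]
== scene
red 343 [[393.7, -378.0, 83.2], [423.6, -358.0, 104.8], [452.1, -339.3, 127.8]]
blue 499 75.3
  rect ((589.6061401367188, 18.2255859375), (242.17605590820312, 166.76600646972656), 85.86038970947266)
plate 3095 61.4 ((657.7642822265625, 15.855796813964844), (251.40428161621094, 291.2174987792969), 87.96904754638672)
chip 23 [542.1 -26.6  68.2]
chip 30 [623.2 -15.2  68.1]
chip 27 [578.   20.1  68.2]
chip 27 [567.8  69.3  68.4]
chip 33 [615.6  67.   68.5]
chip 46 [799.2 110.2  68.9]
restpts 1291 [[376.6, -389.0, 15.0], [496.8, -273.4, 131.2]]
```

```bash
cat >> h.py <<'E'
def box(p,lo,hi):
    c=(np.array(lo)+hi)/2;e=(np.array(hi)-lo)/2;d=np.abs(p-c)-e
    return np.linalg.norm(np.maximum(d,0),axis=-1)+np.minimum(d.max(-1),0)
def fit(pts,x0,tilt=30):
    # params: origin xyz, angle of rest x axis(rad), tilt about y
    from scipy.optimize import least_squares
    def f(a,p):
        c,s=np.cos(a[3]),np.sin(a[3]);t=a[4];ex=np.array([c,s,0]);ey=np.array([-s,c,0]);up=np.array([0,0,1.])
        xz=np.cos(t)*ex+np.sin(t)*up; zz=-np.sin(t)*ex+np.cos(t)*up
        q=(p-a[:3])@np.stack([xz,ey,zz],1)
        return np.minimum(np.abs(box(q,[-13,-60,0],[13,60,30])),np.abs(box(q,[-9,-30,30],[9,30,85])))
    a=np.array(list(x0)+[np.radians(tilt)])
    for thr in(15,8,5,4,4):
        m=f(a,pts)<thr
        a=least_squares(f,a,args=(pts[m],),loss='soft_l1',x_scale=[1,1,1,.02,.02]).x
    return a,m.sum(),f(a,pts[m]).mean()
E
python3 - <<'E'
from h import *
for n in('top','scene'):
    d=np.load(f'rest_{n}.npy'); p=d[:,:3]; s,hh,v=d[:,4],d[:,3],d[:,5]
    k=((s<60)|(((hh<5)|(hh>174))&(s>170)))&(p[:,2]>35)
    a,m,e=fit(p[k],(430,-335,48,np.radians(67)))
    print(n,k.sum(),m,a[:3].round(1),np.degrees(a[3:]).round(1),e.round(2))
    w=p[~k&(p[:,2]<22)]; print('base',len(w),cv2.minAreaRect(w[:,:2].astype(np.float32)),np.median(w[:,2]))
E
```

```text
top 1483 1465 [ 428.  -337.1   48.9] [69.2 30.3] 1.2
base 123 ((436.09063720703125, -312.36810302734375), (36.213226318359375, 107.76714324951172), 74.88398742675781) 16.13100752071091
scene 745 511 [ 428.1 -334.6   47.5] [72.3 30.3] 1.78
base 114 ((444.1066589355469, -319.6702880859375), (59.681827545166016, 120.37905883789062), 54.93016815185547) 17.002721388230782
```

```bash
python3 -m crank '[[-30,-11.5,-3,0,1],[-30,-11.5,-3,0,1],[-30,-11.5,-3,0,1],[-30,-11.5,-3,0,1],[-30,-11.5,-3,0,1]]'
python3 -m crank '[[-30,-11.5,-3,0,1],[-30,-11.5,-3,0,1],[-30,-11.5,-3,0,1],[-30,-11.5,-3,0,1],[-30,-11.5,-3,0,1]]'
python3 -m crank '[[-18,-26,0,0,1],[-18,-26,0,0,1],[-18,-26,0,0,1],[-18,-26,0,0,1],[-18,-26,0,0,1]]'
python3 -m crank '[[-18,-26,0,0,1],[-18,-26,0,0,1],[-18,-26,0,0,1],[-18,-26,0,0,1],[-18,-26,0,0,1]]'
python3 -m crank '[[-18,-26,0,0,1],[-18,-26,0,0,1],[-18,-26,0,0,1],[-18,-26,0,0,1],[-18,-26,0,0,1]]'
python3 -c "from h import *;st()"
```

```text
t: 2.42
ee_pos: [321.8, 547.5, 232.5]
ee_rot: [0.455, 3.108, 0.0]
force: [-0.0, 0.0, 0.1]
gripper_width: 1.001
grasp_force: 0.0
t: 2.83
ee_pos: [449.1, 449.4, 247.6]
ee_rot: [0.455, 3.108, 0.0]
force: [-0.4, 0.7, 0.4]
gripper_width: 1.003
grasp_force: 0.0
t: 3.25
ee_pos: [497.2, 298.6, 247.4]
ee_rot: [0.455, 3.108, 0.0]
force: [0.2, 0.5, -0.1]
gripper_width: 0.999
grasp_force: 0.0
t: 3.67
ee_pos: [546.2, 148.3, 247.5]
ee_rot: [0.455, 3.108, 0.0]
force: [0.8, 0.3, -0.2]
gripper_width: 0.999
grasp_force: 0.0
t: 4.08
ee_pos: [595.1, -2.1, 247.5]
ee_rot: [0.455, 3.108, 0.0]
force: [0.6, 0.9, 0.6]
gripper_width: 1.0
grasp_force: 0.0
t 4.08 tcp [595.1  -2.1 247.5] xax [-0.958  0.287 -0.   ] yax [0.287 0.958 0.   ] zax [ 0.  0. -1.] q7 1.27 F [0.6 0.9 0.6] w 1.0 0.0
```

```bash
cat > w.py <<'E'
from h import *
import sys
c,P,H=cloud('wrist'); h,s,v=H[...,0],H[...,1],H[...,2]; Z=P[...,2]
cv2.imwrite('pics/'+sys.argv[1],c['pixels'][:,:,::-1])
blue=(h>100)&(h<125)&(s>100)&(Z>66)&(Z<85); q=P[blue]
if len(q)>100: print('blue',len(q),np.median(q[:,2]).round(1),cv2.minAreaRect(q[:,:2].astype(np.float32)))
b=(h>15)&(h<34)&(s>110)&(Z>57)&(Z<75)
nl,L,S,C=cv2.connectedComponentsWithStats(b.astype(np.uint8))
for i in range(1,nl):
    if S[i,4]>60: print('chip',S[i,4],P[L==i].mean(0).round(1))
red=((h<5)|(h>174))&(s>170)&(Z>40)
if red.sum()>200:
    m=(red|((s<60)&(Z>35)&(Z<100)))
    d=P[red].mean(0); m&=(np.hypot(P[...,0]-d[0],P[...,1]-d[1])<110); p=P[m]; p=p[::max(1,len(p)//4000)]
    a,k,e=fit(p,(430,-335,48,np.radians(69.5))); print('scraper',len(p),k,a[:3].round(1),np.degrees(a[3:]).round(1),e.round(2))
E
python3 w.py w1.png
python3 -m crank '[[8,-34.5,0,0.013,1],[8,-34.5,0,0.013,1],[8,-34.5,0,0.013,1],[8,-34.5,0,0.013,1],[8,-34.5,0,0.014,1]]'
python3 -m crank '[[8,-34.5,0,0,1],[8,-34.5,0,0,1],[8,-34.5,0,0,1],[8,-34.5,0,0,1],[8,-34.5,0,0,1]]'
python3 w.py w2.png;python3 -c "from h import *;st()"
```

```text
blue 7393 74.1 ((586.8449096679688, 18.191917419433594), (235.28163146972656, 162.47293090820312), 85.60916900634766)
chip 332 [566.   66.1  66.9]
chip 310 [540.5 -28.1  67. ]
chip 349 [576.6  18.2  66.9]
chip 351 [613.4  64.4  66.9]
chip 334 [621.2 -16.7  67. ]
chip 1725 [793.7 185.5  66.2]
chip 787 [853.9 247.8  64.5]
t: 4.55
ee_pos: [502.1, -153.2, 247.5]
ee_rot: [0.558, 3.091, -0.0]
force: [-0.3, -1.4, 0.9]
gripper_width: 0.998
grasp_force: 0.0
t: 4.97
ee_pos: [404.3, -300.7, 247.6]
ee_rot: [0.557, 3.091, -0.0]
force: [0.8, 0.2, 0.2]
gripper_width: 0.999
grasp_force: 0.0
blue 2109 74.0 ((569.894775390625, -345.0887145996094), (594.0662231445312, 162.81997680664062), 88.55023956298828)
scraper 7886 7779 [ 428.5 -334.9   48.1] [69.5 30.3] 0.41
t 5.02 tcp [ 399.3 -307.5  247.9] xax [-0.934  0.357 -0.   ] yax [ 0.357  0.934 -0.004] zax [-0.001 -0.004 -1.   ] q7 1.87 F [-5.2 -5.2  0.7] w 0.998 0.0
```

```bash
python3 -m crank '[[-12,-15,0,0,1],[-12,-15,0,0,1],[-12,-15,0,0,1],[0,0,0,0,1],[0,0,0,0,1]]'; python3 -c "from h import *;st()"; python3 w.py w3.png;python3 -c "from h import *;st()"
```

```text
t: 5.43
ee_pos: [423.4, -354.7, 247.0]
ee_rot: [-0.559, -3.091, 0.0]
force: [0.1, 0.4, 0.3]
gripper_width: 1.0
grasp_force: 0.0
t 5.43 tcp [ 423.4 -354.7  247. ] xax [-0.937  0.35   0.   ] yax [ 0.35   0.937 -0.   ] zax [-0.  0. -1.] q7 1.94 F [0.1 0.4 0.3] w 1.0 0.0
blue 884 76.5 ((521.5419921875, -558.637451171875), (159.59979248046875, 77.3762435913086), 40.711830139160156)
chip 69 [ 418.1 -312.4   58. ]
chip 116 [ 464.2 -330.    58. ]
scraper 4299 4294 [ 428.5 -334.9   48.2] [69.5 30.4] 0.37
t 5.48 tcp [ 423.3 -353.9  247.1] xax [-0.937  0.35   0.001] yax [0.35  0.937 0.   ] zax [-0.     0.001 -1.   ] q7 1.94 F [-0.9  0.4 -0.2] w 1.003 0.0
```

```bash
python3 -m crank '[[2,-12,20,0,1],[0,0,30,0,1],[0,0,30,0,1],[0,0,30,0,1],[0,0,27,0,1]]'; python3 -m crank '[[0,0,0,0,1],[0,0,0,0,0.55],[0,0,0,0,0.55]]' 20
python3 - <<'E'
from h import *
st(); c,P,H=cloud('scene'); cv2.imwrite('pics/s1.png',cv2.resize(c['pixels'][100:220,220:380,::-1],(800,600),interpolation=cv2.INTER_CUBIC))
E
```

```text
t: 5.9
ee_pos: [417.2, -363.4, 109.1]
ee_rot: [-0.556, -3.092, -0.001]
force: [0.6, -1.0, 0.0]
gripper_width: 0.995
grasp_force: 0.0
t: 6.15
ee_pos: [418.0, -364.9, 111.8]
ee_rot: [0.556, 3.091, -0.001]
force: [-0.3, 0.7, 0.3]
gripper_width: 0.748
grasp_force: 0.0
t 6.15 tcp [ 418.  -364.9  111.8] xax [-0.937  0.349 -0.001] yax [ 0.349  0.937 -0.   ] zax [ 0.001 -0.001 -1.   ] q7 2.01 F [-0.3  0.7  0.3] w 0.748 0.0
```

View pics/s1.png

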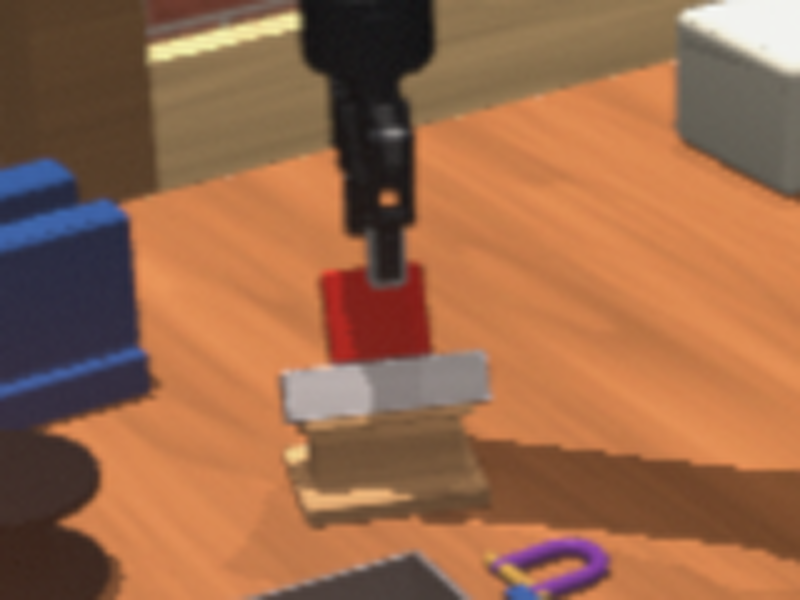

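```bash
python3 -m crank '[[0,0,0,0,0.45],[0,3,0,0,0.42],[0,4,0,0,0.4],[0,4,0,0,0.37],[0,4,0,0,0.35]]' 20; python3 -m crank '[[0,4,0,0,0.33],[0,4,0,0,0.3],[0,4,-1,0,0.25],[0,0,-1,0,0.2],[0,0,0,0,0.1]]' 20;  python3 - <<'E'
from h import *
st(); c,P,H=cloud('scene'); cv2.imwrite('pics/s2.png',cv2.resize(c['pixels'][100:220,220:380,::-1],(800,600),interpolation=cv2.INTER_CUBIC))
E
```

```text
t: 6.62
ee_pos: [422.3, -353.1, 111.8]
ee_rot: [0.559, 3.09, -0.006]
force: [-7.3, -9.4, 17.6]
gripper_width: 0.353
grasp_force: 10.7
t: 7.03
ee_pos: [424.3, -349.7, 118.6]
ee_rot: [0.568, 3.083, -0.021]
force: [-24.8, -16.8, 58.0]
gripper_width: 0.106
grasp_force: 30.8
t 7.03 tcp [ 424.3 -349.7  118.6] xax [-0.934  0.356 -0.009] yax [ 0.356  0.934 -0.012] zax [ 0.004 -0.015 -1.   ] q7 1.97 F [-24.8 -16.8  58. ] w 0.106 30.8
```

View pics/s2.png

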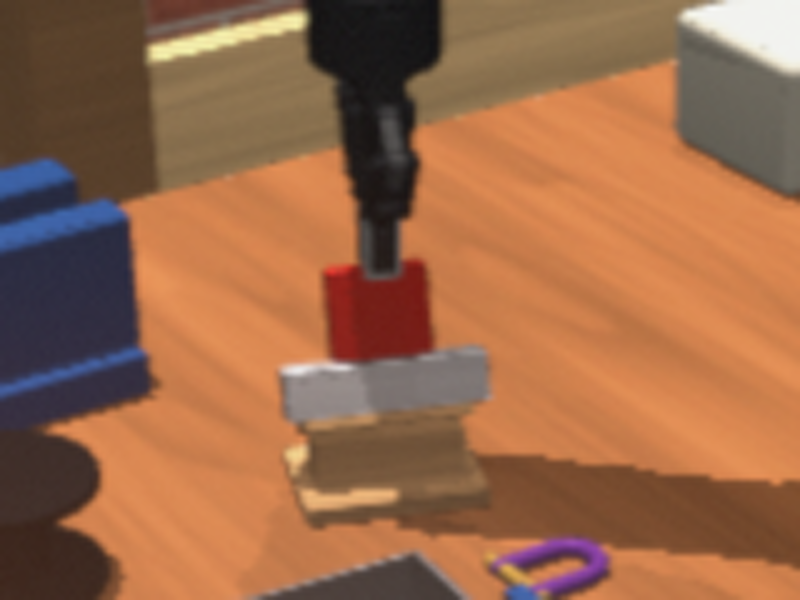

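The grip is too high: the fingertips have ridden up onto the handle's sloping upper edge. I'll open, back off, go lower, and push the handle upright with one finger before closing.

```bash
python3 -m crank '[[0,0,0,0,0.4],[0,-5,0,0,0.7],[0,-10,0,0,0.9],[0,-10,0,0,0.9],[0,0,0,0,0.9]]' 20;python3 -c "from h import *;st()"
python3 - <<'E'
from h import *
c,P,H=cloud('scene');h,s,v=H[...,0],H[...,1],H[...,2]; X,Y,Z=np.moveaxis(P,-1,0)
r=((h<5)|(h>174))&(s>170)&(Z>50)&(Z<200)&(Y<-250)&(Y>-450); m=r|((s<60)&(v>110)&(X>360)&(X<490)&(Y<-280)&(Y>-400)&(Z>45)&(Z<85))
a,k,e=fit(P[m],(428.5,-334.9,48,np.radians(69.5)));print(m.sum(),k,a[:3].round(1),np.degrees(a[3:]).round(1),e.round(2))
E
```

```text
t: 7.5
ee_pos: [417.0, -364.9, 112.2]
ee_rot: [-0.56, -3.091, 0.002]
force: [0.0, -0.4, -0.6]
gripper_width: 0.806
grasp_force: 0.0
t 7.5 tcp [ 417.  -364.9  112.2] xax [-0.936  0.351  0.   ] yax [ 0.351  0.936 -0.001] zax [-0.001 -0.001 -1.   ] q7 2.01 F [ 0.  -0.4 -0.6] w 0.806 0.0
694 487 [ 428.7 -333.5   49.3] [70.6 34.3] 1.75
```

```bash
python3 -m crank '[[0,0,6,0,0.7],[0,4,5,0,0.6],[0,5,0,0,0.55],[0,5,0,0,0.55],[0,5,0,0,0.55]]' 20; python3 -m crank '[[0,5,0,0,0.55],[0,5,0,0,0.55],[0,5,0,0,0.55],[0,4,0,0,0.55],[0,0,0,0,0.55]]' 20;  python3 - <<'E'
from h import *
st(); c,P,H=cloud('scene'); cv2.imwrite('pics/s3.png',cv2.resize(c['pixels'][100:220,220:380,::-1],(800,600),interpolation=cv2.INTER_CUBIC))
E
```

```text
t: 7.97
ee_pos: [422.2, -353.0, 104.1]
ee_rot: [0.566, 3.087, -0.017]
force: [-22.3, -26.1, 38.2]
gripper_width: 0.55
grasp_force: 24.6
t: 8.38
ee_pos: [425.9, -345.6, 109.0]
ee_rot: [0.579, 3.079, -0.037]
force: [-37.9, -38.6, 72.6]
gripper_width: 0.556
grasp_force: 43.5
t 8.38 tcp [ 425.9 -345.6  109. ] xax [-0.932  0.363 -0.013] yax [ 0.363  0.932 -0.022] zax [ 0.004 -0.025 -1.   ] q7 1.95 F [-37.9 -38.6  72.6] w 0.556 43.5
```

View pics/s3.png

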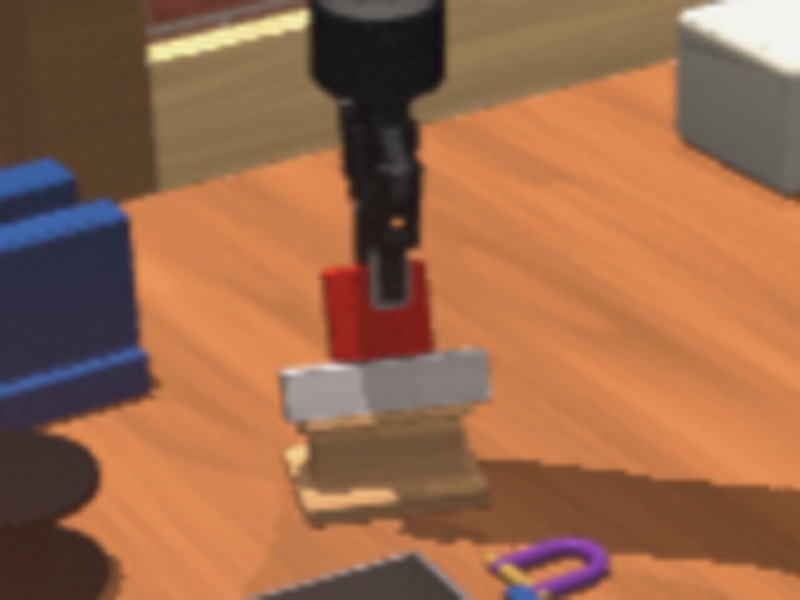

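```bash
python3 -m crank '[[0,-10,-2,0,0.55],[0,-10,-2,0,0.65],[0,-12,0,0,0.65],[0,0,3,0,0.65],[0,0,0,0,0.65]]' 20;python3 -c "
from h import *
s,M=st();d=np.array([.35,.937,0]);print((s['ee_pos']-[428.5,-334.9,48])@d)"
```

```text
t: 8.85
ee_pos: [420.0, -356.5, 100.9]
ee_rot: [-0.557, -3.09, -0.002]
force: [-0.7, -1.6, 4.1]
gripper_width: 0.654
grasp_force: 2.5
t 8.85 tcp [ 420.  -356.5  100.9] xax [-0.937  0.349  0.002] yax [0.349 0.937 0.001] zax [-0.001  0.002 -1.   ] q7 2.0 F [-0.7 -1.6  4.1] w 0.654 2.5
-23.22883200314291
```

```bash
python3 -m crank '[[0,4,-3,0,0.65],[0,4,-3,0,0.65],[0,4,-3,0,0.65],[0,4,-3,0,0.65],[0,4,-3,0,0.65]]' 20
python3 - <<'E'
from h import *
st(); c,P,H=cloud('scene'); cv2.imwrite('pics/s4.png',cv2.resize(c['pixels'][100:220,220:380,::-1],(640,480),interpolation=cv2.INTER_CUBIC))
E
```

```text
t: 9.27
ee_pos: [427.6, -337.6, 117.6]
ee_rot: [0.556, 3.092, 0.001]
force: [-0.6, -0.0, 0.6]
gripper_width: 0.653
grasp_force: 0.0
t 9.27 tcp [ 427.6 -337.6  117.6] xax [-0.937  0.348  0.   ] yax [0.348 0.937 0.   ] zax [ 0.  0. -1.] q7 1.96 F [-0.6 -0.   0.6] w 0.653 0.0
```

View pics/s4.png

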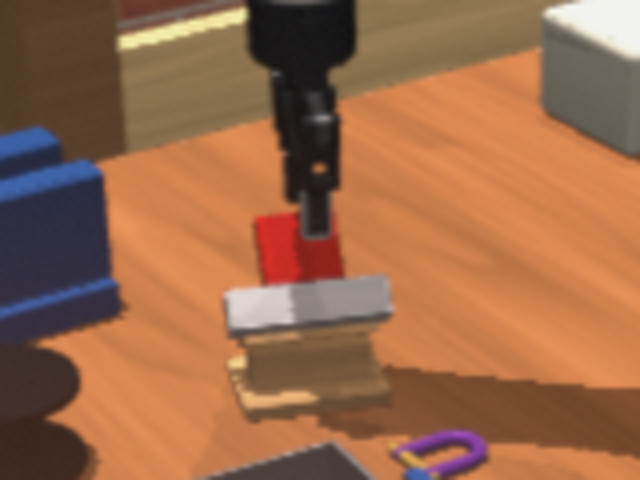

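```bash
python3 -m crank '[[0,0,-30,0,1],[0,0,-35,0,1],[0,0,-35,0,1],[0,-10,-30,0,1],[0,0,0,0,1]]'; python3 w.py w4.png;python3 -c "from h import *;st()"
```

```text
t: 9.73
ee_pos: [424.9, -351.2, 253.5]
ee_rot: [0.558, 3.083, -0.008]
force: [0.8, -0.3, -0.0]
gripper_width: 1.0
grasp_force: 0.0
blue 838 76.7 ((545.6018676757812, -586.3418579101562), (124.70332336425781, 102.96773529052734), 0.5775739550590515)
scraper 4875 4871 [ 429.5 -332.5   52.8] [69.5 42.8] 0.4
t 9.78 tcp [ 424.5 -349.8  250.6] xax [-0.937  0.35  -0.006] yax [ 0.35   0.937 -0.002] zax [ 0.005 -0.004 -1.   ] q7 1.94 F [-0.   0.1 -1.5] w 0.998 0.0
```

The scraper now leans 43° in the cradle, still aligned. I'll switch to gripping the handle by its 60 mm ends, lift it, and turn it upright against the plate's long side wall.

```bash
python3 -m crank '[[0,0,0,0.121,1],[0,0,0,0.121,1],[0,0,0,0.121,1],[0,0,0,0.121,1],[0,0,0,0.121,1]]'; python3 -m crank '[[0,0,0,0.121,1],[0,0,0,0.121,1],[0,0,0,0.121,1],[0,0,0,0.121,1],[0,0,0,0.121,1]]'; python3 -m crank '[[0,0,0,0.121,1],[0,0,0,0.121,1],[-14,-1,0,0.119,1],[-14,0,0,0,1],[0,0,0,0,1]]'; python3 w.py w5.png;python3 -c "
from h import *
s,M=st();print(M.T@(np.array([413.3,-375.8,92])-s['ee_pos']))"
```

```text
t: 10.2
ee_pos: [423.3, -347.3, 246.3]
ee_rot: [-1.46, -2.78, -0.0]
force: [0.2, 0.0, -0.2]
gripper_width: 1.005
grasp_force: 0.0
t: 10.62
ee_pos: [423.3, -347.3, 246.3]
ee_rot: [-2.222, -2.218, 0.0]
force: [-0.3, 0.2, -0.1]
gripper_width: 1.003
grasp_force: 0.0
t: 11.03
ee_pos: [413.0, -376.1, 246.5]
ee_rot: [-2.583, -1.788, 0.003]
force: [0.7, 0.2, 0.5]
gripper_width: 0.995
grasp_force: 0.0
blue 2167 76.9 ((556.052490234375, -572.6022338867188), (109.21485900878906, 76.64824676513672), 0.7657213807106018)
chip 144 [ 465.1 -330.6   58. ]
scraper 5714 5708 [ 430.5 -333.1   52.7] [69.5 42.8] 0.44
t 11.08 tcp [ 413.6 -374.9  246.4] xax [ 0.351  0.936 -0.   ] yax [ 0.936 -0.351 -0.001] zax [-0.002  0.    -1.   ] q7 0.62 F [-0.2  1.1  0.8] w 0.997 0.0
[ -0.86450949   0.27408308 154.43457647]
```

```bash
python3 -m crank '[[-1,0,34,0,1],[0,0,36,0,1],[0,0,36,0,1],[0,0,36,0,1],[0,0,12,0,1]]' 60; python3 -m crank '[[0,0,0,0,0.6],[0,0,0,0,0.5],[0,0,0,0,0.5],[0,0,0,0,0.5],[0,0,0,0,0.5]]' 60;python3 -c "from h import *;st()"
```

```text
t: 11.5
ee_pos: [412.6, -372.1, 88.4]
ee_rot: [-2.574, -1.79, 0.002]
force: [-0.1, 1.2, -0.4]
gripper_width: 1.0
grasp_force: 0.0
t: 11.92
ee_pos: [414.7, -375.6, 94.5]
ee_rot: [2.579, 1.791, 0.001]
force: [0.6, 0.4, 0.8]
gripper_width: 0.661
grasp_force: 63.8
t 11.92 tcp [ 414.7 -375.6   94.5] xax [ 0.349  0.937 -0.   ] yax [ 0.937 -0.349  0.002] zax [ 0.002 -0.001 -1.   ] q7 0.76 F [0.6 0.4 0.8] w 0.661 63.8
```

```bash
python3 -m crank '[[0,0,-8,0,0.5],[0,0,-15,0,0.5],[0,0,-25,0,0.5],[0,0,-30,0,0.5],[0,0,-22,0,0.5]]' 60; python3 -m crank '[[0,0,0,0,0.5]]'; python3 w.py w6.png;python3 - <<'E'
from h import *
s,M=st()
for n in('scene','top'):
    c,P,H=cloud(n);h,sa,v=np.moveaxis(H,-1,0);D=np.linalg.norm(P[...,:2]-s['ee_pos'][:2],axis=-1)
    m=(D<110)&(P[...,2]>90)&(P[...,2]<240)&((((h<5)|(h>174))&(sa>170))|((sa<60)&(v>110)))
    a,k,e=fit(P[m],(429,-334,147,np.radians(69.5)),43);print(n,m.sum(),k,a[:3].round(1),np.degrees(a[3:]).round(1),e.round(2))
    if n=='scene': cv2.imwrite('pics/s5.png',cv2.resize(c['pixels'][80:240,200:400,::-1],(640,512),interpolation=cv2.INTER_CUBIC))
E
```

```text
t: 12.33
ee_pos: [414.0, -376.1, 196.2]
ee_rot: [2.58, 1.79, 0.0]
force: [1.5, -0.8, -1.5]
gripper_width: 0.659
grasp_force: 64.6
t: 12.42
ee_pos: [415.3, -377.7, 198.6]
ee_rot: [2.575, 1.787, 0.003]
force: [0.7, -0.7, -2.9]
gripper_width: 0.662
grasp_force: 64.8
blue 2747 77.7 ((547.8194580078125, -572.5078735351562), (125.94158172607422, 76.22028350830078), 0.2691413164138794)
chip 67 [ 432.4 -317.5   58.1]
scraper 4766 21 [ 429.3 -336.8   41.5] [69.5 -9.7] 0.0
t 12.47 tcp [ 414.9 -376.7  196.3] xax [ 0.35   0.937 -0.001] yax [ 0.937 -0.35   0.005] zax [ 0.004 -0.003 -1.   ] q7 0.67 F [ 0.1 -0.3 -2.2] w 0.667 64.4
scene 756 563 [ 428.  -338.   150.5] [71.7 38.6] 1.75
top 1072 1058 [ 428.  -339.8  150.2] [69.  38.7] 1.18
```

View pics/s5.png

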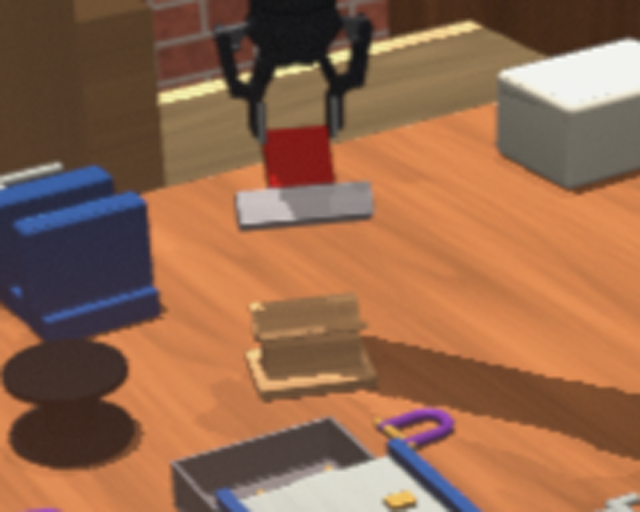

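The scraper is held and has already swung from 43° to 39° under its own weight. I'll loosen the grip to 20 N and see whether it hangs upright by itself.

```bash
cat > f.py <<'E'
from h import *
import sys
s,M=st(); ang=np.degrees(np.arctan2(M[1,0],M[0,0])); t=float(sys.argv[1])
for n in sys.argv[2:]:
    c,P,H=cloud(n);h,sa,v=np.moveaxis(H,-1,0);D=np.linalg.norm(P[...,:2]-s['ee_pos'][:2],axis=-1);z=s['ee_pos'][2]
    m=(D<110)&(P[...,2]>z-90)&(P[...,2]<z+30)&((((h<5)|(h>174))&(sa>170))|((sa<60)&(v>110)))
    o=s['ee_pos']-(-np.sin(np.radians(t))*M[:,0]+np.array([0,0,np.cos(np.radians(t))]))*65
    a,k,e=fit(P[m],(*o,np.radians(ang)),t);print(n,m.sum(),k,a[:3].round(1),np.degrees(a[3:]).round(1),e.round(2),'rel to tcp (tool x,y,z)',(M.T@(a[:3]-s['ee_pos'])).round(1))
E
python3 -m crank '[[0,0,0,0,0.5],[0,0,0,0,0.5],[0,0,0,0,0.5],[0,0,0,0,0.5],[0,0,0,0,0.5]]' 20; python3 f.py 30 top scene
```

```text
t: 12.98
ee_pos: [413.9, -375.5, 192.9]
ee_rot: [-2.58, -1.791, 0.001]
force: [0.1, -0.2, -3.3]
gripper_width: 0.667
grasp_force: 64.5
t 12.98 tcp [ 413.9 -375.5  192.9] xax [0.35  0.937 0.   ] yax [ 0.937 -0.35  -0.001] zax [-0.001  0.    -1.   ] q7 0.67 F [ 0.1 -0.2 -3.3] w 0.667 64.5
top 1069 696 [ 439.1 -321.1  172.4] [69.1 62.2] 1.73 rel to tcp (tool x,y,z) [59.8  4.6 20.5]
scene 750 542 [ 435.  -316.6  163.9] [68.7 48.2] 1.74 rel to tcp (tool x,y,z) [62.6 -0.8 29. ]
```

```bash
python3 -m crank '[[0,0,0,0,0.6],[0,0,0,0,0.6],[0,0,0,0,0.6]]' 20;  python3 -m crank '[[0,0,0,0,0.64],[0,0,0,0,0.64]]' 20; python3 f.py 40 top scene
```

```text
t: 13.33
ee_pos: [414.1, -375.5, 193.3]
ee_rot: [2.581, 1.792, -0.0]
force: [0.2, -0.9, -2.1]
gripper_width: 0.665
grasp_force: 64.5
t: 13.5
ee_pos: [414.1, -375.5, 193.3]
ee_rot: [2.581, 1.792, 0.0]
force: [-0.4, -0.5, -2.3]
gripper_width: 0.666
grasp_force: 64.5
t 13.5 tcp [ 414.1 -375.5  193.3] xax [ 0.35   0.937 -0.   ] yax [ 0.937 -0.35   0.   ] zax [ 0. -0. -1.] q7 0.67 F [-0.4 -0.5 -2.3] w 0.666 64.5
top 1070 1058 [ 428.3 -339.3  149.4] [68.8 39.1] 1.2 rel to tcp (tool x,y,z) [38.9  0.7 44. ]
scene 746 546 [ 433.9 -339.2  147.8] [68.  38.7] 1.72 rel to tcp (tool x,y,z) [40.9  5.9 45.5]
```

```bash
python3 -m crank '[[20,-5,0,0,0.5],[30,-9,0,0,0.5],[32,-9,0,0,0.5],[32,-9,0,0,0.5],[32,-9,0,0,0.5]]' 60; python3 -m crank '[[32,-9,0,0,0.5],[32,-9,0,0,0.5],[32,-9,0,0,0.5],[32,-9,0,0,0.5],[32,-9,0,0,0.5]]'; python3 -m crank '[[32,-9,0,0.1,0.5],[20,0,0,0.118,0.5],[0,0,0,0.118,0.5],[0,0,0,0.118,0.5],[0,0,0,0.118,0.5]]'; python3 -m crank '[[0,0,0,0.118,0.5],[0,0,0,0.118,0.5],[0,0,0,0.118,0.5],[0,0,0,0.118,0.5],[0,0,0,0.118,0.5]]';  python3 -m crank '[[0,0,0,0.118,0.5],[0,0,0,0,0.5]]';  python3 f.py 39 top scene; python3 -c "
from h import *
s=ctrl.get_state();e=np.array([.99706,-.0767]);n=np.array([.0767,.997]);d=s['ee_pos'][:2]-[586.8,18.2];print('plate frame',d@e,d@n,s['joint_positions'].round(2))"
```

```text
t: 14.02
ee_pos: [426.5, -223.1, 193.3]
ee_rot: [2.581, 1.791, 0.0]
force: [1.4, 0.8, -2.6]
gripper_width: 0.666
grasp_force: 64.6
t: 14.43
ee_pos: [440.4, -57.2, 193.5]
ee_rot: [2.581, 1.791, 0.001]
force: [0.9, -0.5, -2.2]
gripper_width: 0.663
grasp_force: 64.6
t: 14.85
ee_pos: [452.1, -7.1, 193.4]
ee_rot: [2.983, 0.984, 0.0]
force: [0.2, -0.5, -2.1]
gripper_width: 0.66
grasp_force: 64.7
t: 15.27
ee_pos: [452.1, -7.5, 193.5]
ee_rot: [-3.14, -0.073, -0.001]
force: [-0.4, -0.3, -1.7]
gripper_width: 0.661
grasp_force: 64.7
t: 15.43
ee_pos: [452.1, -7.5, 193.2]
ee_rot: [3.139, -0.112, -0.0]
force: [-1.0, 0.9, -1.8]
gripper_width: 0.663
grasp_force: 64.7
t 15.43 tcp [452.1  -7.5 193.2] xax [ 0.997 -0.071 -0.   ] yax [-0.071 -0.997  0.   ] zax [-0. -0. -1.] q7 -1.1 F [-1.   0.9 -1.8] w 0.663 64.7
top 0 0 [492.9 -10.4 142.7] [-4.1 39. ] nan rel to tcp (tool x,y,z) [40.9 -0.  50.5]
scene 827 787 [493.2 -11.6 149.4] [-3.3 39.1] 1.42 rel to tcp (tool x,y,z) [41.3  1.2 43.8]
plate frame -132.44507962064537 -36.09357461774685 [-0.82  0.47  1.08  2.05 -0.52  0.93 -1.09]h.py:28: RuntimeWarning: Mean of empty slice.
  return a,m.sum(),f(a,pts[m]).mean()
  ret = ret.dtype.type(ret / rcount)
```

```bash
python3 -m crank '[[-9,0,10,0,0.5],[0,0,20,0,0.5],[0,0,24,0,0.5],[0,0,24,0,0.5],[0,0,14,0,0.5]]'; python3 -m crank '[[0,0,0,0,0.5],[5,0,0,0,0.5],[4,0,0,0,0.5],[3.5,0,-3.5,0,0.5],[3.5,0,-3.5,0,0.5]]'; python3 f.py 37 scene
```

```text
t: 15.95
ee_pos: [442.3, -6.8, 99.7]
ee_rot: [-3.14, 0.097, 0.002]
force: [0.1, -1.0, -3.1]
gripper_width: 0.661
grasp_force: 64.5
t: 16.37
ee_pos: [459.7, -8.1, 109.3]
ee_rot: [-3.14, 0.103, -0.001]
force: [-1.1, -0.0, -2.0]
gripper_width: 0.662
grasp_force: 64.1
t 16.37 tcp [459.7  -8.1 109.3] xax [ 0.998 -0.065  0.001] yax [-0.065 -0.998 -0.   ] zax [ 0.001  0.    -1.   ] q7 -0.95 F [-1.1 -0.  -2. ] w 0.662 64.1
scene 1360 693 [493.7 -12.4  61.2] [-4.6 33. ] 1.35 rel to tcp (tool x,y,z) [34.1  2.  48.2]
```

```bash
python3 -m crank '[[4.3,0,-3,0,0.5],[4.3,0,-3,0,0.5],[4.8,0,-2.4,0,0.5],[4.8,0,-2,0,0.5],[5,0,-1.5,0,0.5]]'; python3 -m crank '[[5,0,-1,0,0.5],[3,0,0,0,0.5],[2,0,0,0,0.5],[0,0,0,0,0.5]]'; python3 f.py 3 scene
```

```text
t: 16.83
ee_pos: [482.4, -9.6, 120.5]
ee_rot: [-3.14, 0.104, 0.001]
force: [-3.4, -0.2, -0.1]
gripper_width: 0.656
grasp_force: 63.6
t: 17.17
ee_pos: [492.5, -10.5, 121.1]
ee_rot: [3.14, -0.104, 0.0]
force: [-2.2, 0.0, -1.4]
gripper_width: 0.655
grasp_force: 63.7
t 17.17 tcp [492.5 -10.5 121.1] xax [ 0.998 -0.066  0.   ] yax [-0.066 -0.998  0.   ] zax [ 0. -0. -1.] q7 -0.98 F [-2.2  0.  -1.4] w 0.655 63.7
scene 1579 468 [492.2 -11.7  63.5] [-4.9  9. ] 1.26 rel to tcp (tool x,y,z) [-0.3  1.2 57.6]
```

```bash
python3 -m crank '[[-10,0,0,0,0.5],[-8,0,-20,0,0.5],[0,0,-30,0,0.5],[0,0,-30,0,0.5],[0,0,0,0,0.5]]';  python3 f.py 0 scene
python3 - <<'E'
from h import *
c,P,H=cloud('scene'); cv2.imwrite('pics/s6.png',cv2.resize(c['pixels'][150:310,260:460,::-1],(640,512),interpolation=cv2.INTER_CUBIC))
E
```

```text
t: 17.63
ee_pos: [476.2, -10.3, 205.5]
ee_rot: [-3.139, 0.105, -0.011]
force: [2.0, -0.1, -2.0]
gripper_width: 0.656
grasp_force: 66.8
t 17.63 tcp [476.2 -10.3 205.5] xax [ 0.998 -0.067  0.007] yax [-0.067 -0.998 -0.001] zax [ 0.007  0.    -1.   ] q7 -1.1 F [ 2.  -0.1 -2. ] w 0.656 66.8
scene 809 781 [506.2 -13.6 156.2] [-4.3 31.2] 1.38 rel to tcp (tool x,y,z) [29.8  1.4 49.5]
```

View pics/s6.png

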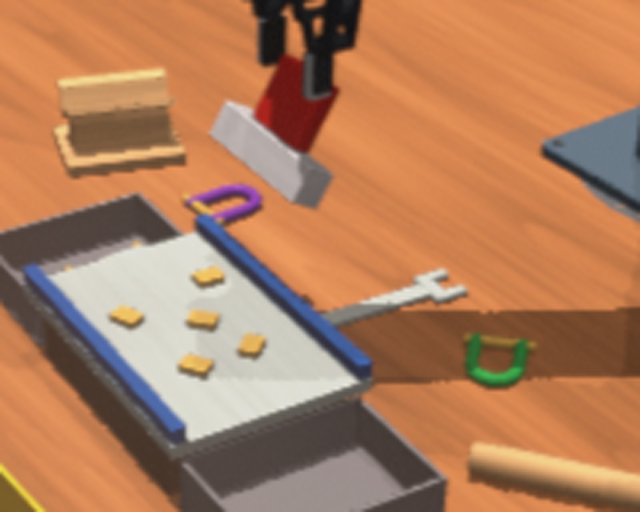

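Pushing against the wall only wound the pads up elastically, and the scraper sprang back to a 31° tilt. That tilt is actually useful. If the top leans in the direction of travel, the bar's lower front edge sweeps cleanly and the lean is kept for putting it back. I'll check at height that the wrist can turn that far.

```bash
python3 -m crank '[[21.5,7,0,0.116,0.5],[21.5,7,0,0.116,0.5],[21.5,7,0,0.116,0.5],[21.5,7,0,0.116,0.5],[21.5,7,0,0.116,0.5]]';python3 -m crank '[[0,0,0,0.116,0.5],[0,0,0,0.116,0.5],[0,0,0,0.116,0.5],[0,0,0,0.116,0.5],[0,0,0,0.116,0.5]]'; python3 -m crank '[[0,0,0,0.116,0.5],[0,0,0,0.12,0.5],[0,0,0,0,0.5]]';python3 -c "from h import *;s,M=st();print(s['joint_positions'].round(2))"
```

```text
t: 18.15
ee_pos: [565.9, -73.0, 199.3]
ee_rot: [-2.977, 1.004, 0.003]
force: [-0.0, 1.1, -1.4]
gripper_width: 0.655
grasp_force: 66.4
t: 18.57
ee_pos: [564.8, -73.2, 199.5]
ee_rot: [2.563, -1.815, -0.002]
force: [-0.2, 0.2, -3.1]
gripper_width: 0.656
grasp_force: 66.4
t: 18.82
ee_pos: [564.8, -73.0, 199.2]
ee_rot: [2.331, -2.103, -0.002]
force: [0.6, -0.2, -2.8]
gripper_width: 0.658
grasp_force: 66.4
t 18.82 tcp [564.8 -73.  199.2] xax [ 0.103 -0.995 -0.   ] yax [-0.995 -0.103  0.002] zax [-0.002 -0.    -1.   ] q7 -2.11 F [ 0.6 -0.2 -2.8] w 0.658 66.4
[-0.64  0.83  1.35  1.77 -0.85  1.28 -2.11]
```

```bash
python3 -m crank '[[0,0,0,0.09,0.5],[0,0,0,0.09,0.5],[0,-15,0,0,0.5],[-30,0,0,0,0.5],[-35,0,0,0,0.5]]';python3 -m crank '[[-35,0,0,0,0.5],[-35,0,0,0,0.5],[-35,0,0,0,0.5],[-35,0,0,0,0.5],[-35,0,0,0,0.5]]'; python3 f.py 31 scene top;python3 -c "
from h import *
s=ctrl.get_state();e=np.array([.99706,-.0767]);n=np.array([.0767,.997]);d=s['ee_pos'][:2]-[586.8,18.2];print('plate frame',d@e,d@n,s['joint_positions'].round(2))"
```

```text
t: 19.23
ee_pos: [584.9, -11.8, 200.5]
ee_rot: [2.139, -2.3, 0.001]
force: [1.2, 1.2, -3.3]
gripper_width: 0.655
grasp_force: 66.4
t: 19.65
ee_pos: [597.1, 166.7, 199.9]
ee_rot: [2.145, -2.295, -0.001]
force: [1.0, -0.1, -2.3]
gripper_width: 0.656
grasp_force: 66.4
t 19.65 tcp [597.1 166.7 199.9] xax [-0.067 -0.998 -0.   ] yax [-0.998  0.067  0.001] zax [-0.001  0.    -1.   ] q7 -2.65 F [ 1.  -0.1 -2.3] w 0.656 66.4
scene 677 653 [595.9 141.7 148.6] [-94.5  28. ] 1.13 rel to tcp (tool x,y,z) [25.1 -0.6 51.3]
top 659 536 [594.3 135.  155.6] [-93.5  25.6] 1.06 rel to tcp (tool x,y,z) [31.9  0.6 44.3]
plate frame -1.2558257992991066 154.26478680661373 [-0.99  0.95  1.43  1.63 -0.96  1.43 -2.65]
```

```bash
python3 -m crank '[[37,-1,0,0,0.5],[37,0,0,0,0.5],[37,0,0,0,0.5],[37,0,0,0,0.5],[37,0,0,0,0.5]]';python3 -m crank '[[37,0,20,0,0.5],[0,0,25,0,0.5],[0,0,18,0,0.5],[0,0,8,0,0.5],[0,0,0,0,0.5]]'; python3 f.py 30 scene wrist;python3 -c "
from h import *
s=ctrl.get_state();e=np.array([.99706,-.0767]);n=np.array([.0767,.997]);d=s['ee_pos'][:2]-[586.8,18.2];print('plate frame',d@e,d@n)"
```

```text
t: 20.17
ee_pos: [584.5, -21.2, 200.1]
ee_rot: [2.146, -2.294, -0.001]
force: [1.5, -0.2, -2.0]
gripper_width: 0.661
grasp_force: 66.4
t: 20.58
ee_pos: [581.5, -55.8, 128.1]
ee_rot: [2.142, -2.296, -0.005]
force: [-0.6, -0.3, -2.5]
gripper_width: 0.653
grasp_force: 66.4
t 20.58 tcp [581.5 -55.8 128.1] xax [-0.069 -0.998 -0.001] yax [-0.998  0.069  0.003] zax [-0.003  0.001 -1.   ] q7 -2.22 F [-0.6 -0.3 -2.5] w 0.653 66.4
scene 1901 444 [581.1 -81.1  77.2] [-94.3  28.3] 1.37 rel to tcp (tool x,y,z) [25.3 -1.5 50.9]
wrist 42066 29011 [579.2 -79.5  77.3] [-94.1  28.4] 0.4 rel to tcp (tool x,y,z) [23.9  0.5 50.8]
plate frame 1.632885324836038 -74.4182602067926
```

```bash
python3 -m crank '[[0,0,4,0,0.5],[0,0,4,0,0.5],[0,0,1.5,0,0.5],[0,0,0,0,0.5],[0,0,0,0,0.5]]'; python3 f.py 28.4 wrist
```

```text
t: 21.1
ee_pos: [582.7, -56.0, 121.0]
ee_rot: [-2.141, 2.299, -0.0]
force: [0.6, 0.4, -2.0]
gripper_width: 0.654
grasp_force: 66.4
t 21.1 tcp [582.7 -56.  121. ] xax [-0.071 -0.997  0.   ] yax [-0.997  0.071 -0.   ] zax [ 0. -0. -1.] q7 -2.22 F [ 0.6  0.4 -2. ] w 0.654 66.4
wrist 43805 28991 [578.  -79.5  68.7] [-94.2  28.4] 0.39 rel to tcp (tool x,y,z) [23.7  3.  52.3]
```

```bash
python3 -m crank '[[0,0,1.5,0,0.5],[-3,0,0.5,0,0.5],[-7,0,0,0,0.5],[-9,0,0,0,0.5],[-9,0,0,0,0.5]]';python3 -m crank '[[-9,0,0,0,0.5],[-9,0,0,0,0.5],[-9,0,0,0,0.5],[-9,0,0,0,0.5],[-9,0,0,0,0.5]]'; python3 f.py 28 wrist; python3 w.py w7.png | grep chip
```

```text
t: 21.57
ee_pos: [584.8, -27.1, 118.8]
ee_rot: [-2.141, 2.299, 0.0]
force: [-0.8, 0.2, -1.9]
gripper_width: 0.654
grasp_force: 66.4
t: 21.98
ee_pos: [587.9, 17.8, 118.9]
ee_rot: [2.141, -2.299, 0.0]
force: [0.1, -0.8, -2.1]
gripper_width: 0.656
grasp_force: 66.6
t 21.98 tcp [587.9  17.8 118.9] xax [-0.071 -0.997  0.   ] yax [-0.997  0.071  0.   ] zax [-0. -0. -1.] q7 -2.33 F [ 0.1 -0.8 -2.1] w 0.656 66.6
wrist 77876 24654 [581.5 -13.3  57.6] [-94.1  30. ] 1.07 rel to tcp (tool x,y,z) [31.4  4.2 61.3]
chip 62 [630.   26.4  67.2]
chip 840 [793.4 130.5  63.4]h.py:28: RuntimeWarning: Mean of empty slice.
  return a,m.sum(),f(a,pts[m]).mean()
  ret = ret.dtype.type(ret / rcount)
```

```bash
python3 -m crank '[[-9,0,0,0,0.5],[-9,0,0,0,0.5],[-9,0,0,0,0.5],[-9,0,0,0,0.5],[-9,0,0,0,0.5]]';python3 -m crank '[[-9,0,0,0,0.5],[-9,0,0,0,0.5],[-9,0,0,0,0.5],[-9,0,0,0,0.5],[-9,0,0,0,0.5]]'; python3 -m crank '[[-9,0,0,0,0.5],[-9,0,0,0,0.5],[-9,0,0,0,0.5],[-9,0,0,0,0.5],[-9,0,0,0,0.5]]';python3 -m crank '[[-6,0,0,0,0.5],[0,0,0,0,0.5]]'
cat > chips.py <<'E'
from h import *
import sys
for n in sys.argv[1:]:
    c,P,H=cloud(n);h,s,v=np.moveaxis(H,-1,0)
    e=np.array([.99706,-.0767]);nn=np.array([.0767,.997]);d=P[...,:2]-[586.8,18.2];px,py=d@e,d@nn
    b=(h>15)&(h<34)&(s>110)&(v>80)&(P[...,2]<120)&(abs(px)<82)&(abs(py)<225)&(P[...,2]>0)
    nl,L,S,C=cv2.connectedComponentsWithStats(b.astype(np.uint8))
    print(n,[(int(S[i,4]),round(px[L==i].mean()),round(py[L==i].mean()),round(P[L==i][:,2].mean())) for i in range(1,nl) if S[i,4]>6])
E
python3 chips.py top scene; python3 -c "from h import *;st()"
```

```text
t: 22.5
ee_pos: [591.2, 62.6, 118.9]
ee_rot: [2.141, -2.299, 0.0]
force: [-0.5, -0.5, -1.7]
gripper_width: 0.656
grasp_force: 66.9
t: 22.92
ee_pos: [594.3, 107.4, 118.9]
ee_rot: [2.141, -2.299, -0.0]
force: [0.3, -0.4, -1.9]
gripper_width: 0.656
grasp_force: 66.9
t: 23.33
ee_pos: [597.6, 152.2, 118.9]
ee_rot: [-2.141, 2.299, -0.0]
force: [-1.0, -0.9, -0.7]
gripper_width: 0.654
grasp_force: 67.1
t: 23.5
ee_pos: [597.9, 159.4, 118.5]
ee_rot: [-2.143, 2.297, 0.001]
force: [-0.6, 1.3, -2.2]
gripper_width: 0.656
grasp_force: 66.1
top [(9, 12, -137, 15), (39, 11, -163, 14), (9, -61, -143, 14), (41, -59, -170, 14)]
scene [(180, -26, 143, 13), (52, 42, 137, 11), (60, 19, 152, 11)]
t 23.6 tcp [597.9 157.4 118.8] xax [-0.071 -0.997  0.   ] yax [-0.997  0.071  0.   ] zax [-0. -0. -1.] q7 -2.59 F [ 0.1 -1.  -2. ] w 0.655 66.5
```

```bash
python3 -m crank '[[0,0,-25,0,0.5],[0,0,-30,0,0.5],[30,0,-25,0,0.5],[35,0,0,0,0.5],[35,0,0,0,0.5]]';python3 -m crank '[[35,0,0,-0.12,0.5],[10,0,0,-0.12,0.5],[0,0,0,-0.12,0.5],[0,0,0,-0.12,0.5],[0,0,0,-0.12,0.5]]'
python3 - <<'E'
from h import *
c,P,H=cloud('top'); a=c['pixels'][160:290,200:460,::-1]; cv2.imwrite('pics/t2.png',cv2.resize(a,(800,400),interpolation=cv2.INTER_CUBIC))
E
python3 chips.py top scene
```

```text
t: 24.02
ee_pos: [591.1, 55.8, 200.5]
ee_rot: [-2.141, 2.297, -0.003]
force: [0.1, -0.3, -2.9]
gripper_width: 0.652
grasp_force: 66.6
t: 24.43
ee_pos: [588.4, 11.4, 199.1]
ee_rot: [-2.727, 1.559, -0.0]
force: [0.6, 0.7, -2.1]
gripper_width: 0.653
grasp_force: 66.4
top [(9, 13, -137, 14), (40, 10, -163, 14), (9, -61, -143, 14), (41, -59, -169, 14)]
scene [(184, -25, 141, 13), (55, 42, 135, 11), (57, 19, 152, 12)]
```

View pics/t2.png

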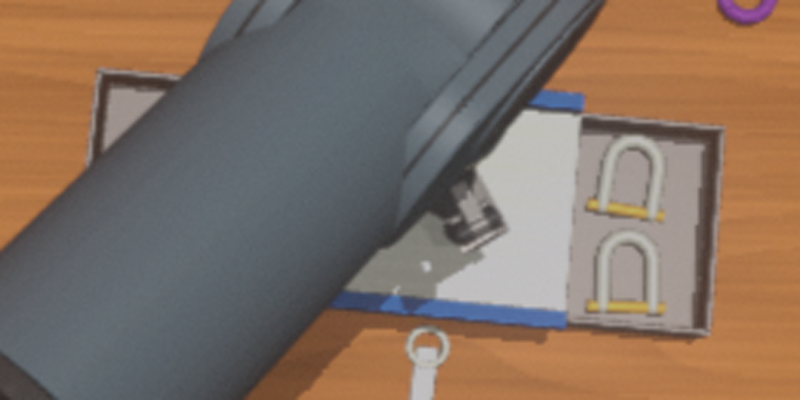

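```bash
python3 -m crank '[[0,0,0,-0.12,0.5],[0,0,0,-0.12,0.5],[0,0,0,-0.12,0.5],[0,0,0,-0.12,0.5],[0,0,0,-0.12,0.5]]';python3 -m crank '[[0,0,0,-0.12,0.5],[0,0,0,-0.12,0.5],[0,0,0,-0.12,0.5],[0,0,0,-0.12,0.5],[0,0,0,-0.12,0.5]]';python3 -m crank '[[0,0,0,-0.12,0.5],[0,0,0,-0.12,0.5],[0,0,0,-0.12,0.5],[0,0,0,-0.12,0.5],[0,0,0,-0.12,0.5]]';python3 -m crank '[[0,0,0,-0.12,0.5],[0,0,0,-0.12,0.5],[0,0,0,-0.12,0.5],[0,0,0,-0.1,0.5],[0,0,0,0,0.5]]';python3 -c "from h import *;s,M=st();print(np.degrees(np.arctan2(M[1,0],M[0,0])),s['joint_positions'].round(2),M.T@(np.array([420.2,-357.1,200])-s['ee_pos']))"
```

```text
t: 25.0
ee_pos: [588.5, 12.4, 198.7]
ee_rot: [3.065, -0.688, -0.001]
force: [-0.0, 0.5, -3.1]
gripper_width: 0.658
grasp_force: 66.4
t: 25.42
ee_pos: [588.4, 12.2, 198.6]
ee_rot: [3.131, 0.248, -0.002]
force: [0.1, 0.3, -1.6]
gripper_width: 0.656
grasp_force: 66.4
t: 25.83
ee_pos: [588.3, 12.0, 198.5]
ee_rot: [2.919, 1.162, -0.002]
force: [0.3, -0.5, -1.8]
gripper_width: 0.655
grasp_force: 66.4
t: 26.25
ee_pos: [588.3, 11.8, 198.6]
ee_rot: [-2.577, -1.796, 0.002]
force: [0.8, -0.1, -1.7]
gripper_width: 0.65
grasp_force: 66.4
t 26.25 tcp [588.3  11.8 198.6] xax [ 0.346  0.938 -0.001] yax [ 0.938 -0.346 -0.001] zax [-0.001 -0.    -1.   ] q7 -0.12 F [ 0.8 -0.1 -1.7] w 0.65 66.4
69.73434300077541 [-0.47  0.52  0.58  1.71 -0.33  1.   -0.12] [-404.29989202  -29.9440226    -1.10236953]
```

```bash
python3 -m crank '[[-30,-2.5,0,0,0.5],[-37,-2.7,0,0,0.5],[-37,-2.7,0,0,0.5],[-37,-2.7,0,0,0.5],[-37,-2.7,0,0,0.5]]';python3 -m crank '[[-37,-2.7,0,0,0.5],[-37,-2.7,0,0,0.5],[-37,-2.7,0,0,0.5],[-37,-2.7,0,0,0.5],[-37,-2.7,0,0,0.5]]';python3 -m crank '[[-30,-2.7,0,0,0.5],[-11,0,0,0,0.5],[0,0,0,0,0.5],[0,0,0,0,0.5]]'; python3 chips.py top scene; python3 f.py 28.4 wrist top scene
```

```text
t: 26.67
ee_pos: [513.4, -151.4, 198.6]
ee_rot: [-2.583, -1.787, 0.001]
force: [1.5, 0.8, -2.2]
gripper_width: 0.657
grasp_force: 66.4
t: 27.08
ee_pos: [436.7, -320.3, 198.7]
ee_rot: [-2.584, -1.786, 0.001]
force: [-0.0, -0.6, -2.9]
gripper_width: 0.653
grasp_force: 66.4
t: 27.42
ee_pos: [420.9, -356.4, 198.5]
ee_rot: [-2.582, -1.788, 0.0]
force: [-0.4, 1.0, -2.5]
gripper_width: 0.654
grasp_force: 66.5
top [(51, 39, 137, 12), (57, 15, 150, 12), (9, 13, -137, 13), (118, -35, 149, 11), (12, -21, 129, 15), (40, 11, -163, 14), (9, -61, -143, 15), (41, -59, -169, 14)]
scene [(183, -25, 141, 13), (57, 41, 135, 11), (57, 19, 152, 12)]
t 27.52 tcp [ 422.  -354.9  198.5] xax [0.347 0.938 0.001] yax [ 0.938 -0.347 -0.001] zax [-0.001  0.001 -1.   ] q7 0.59 F [-0.2 -0.2 -2.4] w 0.652 66.4
wrist 33127 33125 [ 431.  -330.6  146.2] [69.6 28.7] 0.4 rel to tcp (tool x,y,z) [25.8  0.1 52.3]
top 717 716 [ 430.1 -332.   147.1] [69.7 28.6] 1.04 rel to tcp (tool x,y,z) [24.2 -0.4 51.4]
scene 795 591 [ 430.1 -330.   144.9] [71.4 27.3] 1.79 rel to tcp (tool x,y,z) [26.  -1.  53.6]
```

```bash
python3 -m crank '[[-3.5,-0.8,15,0,0.5],[0,0,25,0,0.5],[0,0,25,0,0.5],[0,0,13,0,0.5],[0,0,0,0,0.5]]';python3 -m crank '[[0,0,4,0,0.5],[0,0,2,0,0.5],[0,0,0,0,0.5],[0,0,0,0,0.5]]'; python3 f.py 28.7 wrist
```

```text
t: 28.08
ee_pos: [418.8, -357.1, 118.3]
ee_rot: [-2.572, -1.795, 0.002]
force: [-0.1, 0.2, -2.1]
gripper_width: 0.656
grasp_force: 66.3
t: 28.42
ee_pos: [419.9, -359.4, 115.7]
ee_rot: [2.576, 1.796, 0.001]
force: [-0.7, 1.0, -1.5]
gripper_width: 0.655
grasp_force: 66.4
t 28.42 tcp [ 419.9 -359.4  115.7] xax [ 0.346  0.938 -0.   ] yax [ 0.938 -0.346  0.001] zax [ 0.001 -0.001 -1.   ] q7 0.67 F [-0.7  1.  -1.5] w 0.655 66.4
wrist 32966 32963 [ 428.8 -335.3   63.4] [69.7 28.6] 0.4 rel to tcp (tool x,y,z) [25.8 -0.1 52.3]
```

```bash
python3 -m crank '[[1.5,0,5,0,0.5],[0,0,4,0,0.5],[0,0,2.5,0,0.5],[0,0,0,0,0.5],[0,0,0,0,0.5]]';python3 -m crank '[[0,0,1,0,0.5],[0,0,1,0,0.5],[0,0,1,0,0.5],[0,0,0,0,0.5]]'; python3 f.py 28.7 wrist
```

```text
t: 28.88
ee_pos: [419.8, -357.8, 103.2]
ee_rot: [-2.577, -1.796, 0.0]
force: [0.1, 0.3, -2.1]
gripper_width: 0.655
grasp_force: 66.4
t: 29.22
ee_pos: [419.9, -359.0, 100.8]
ee_rot: [2.576, 1.795, -0.001]
force: [-0.4, -3.1, 2.2]
gripper_width: 0.651
grasp_force: 67.1
t 29.22 tcp [ 419.9 -359.   100.8] xax [ 0.346  0.938 -0.002] yax [ 0.938 -0.346  0.001] zax [ 0.001 -0.002 -1.   ] q7 0.68 F [-0.4 -3.1  2.2] w 0.651 67.1
wrist 33306 33303 [ 429.  -333.8   49. ] [69.7 29.4] 0.39 rel to tcp (tool x,y,z) [26.9 -0.2 51.8]
```

```bash
python3 -m crank '[[-1,0,0.7,0,0.5],[-0.5,0,0.3,0,0.5],[0,0,0,0,0.7],[0,0,0,0,0.85],[0,0,0,0,1]]';python3 -m crank '[[0,0,0,0,1],[0,0,0,0,1],[0,0,0,0,1]]'; python3 f.py 29.5 wrist
```

```text
t: 29.68
ee_pos: [419.5, -358.4, 99.1]
ee_rot: [-2.576, -1.797, -0.001]
force: [-0.1, -0.4, 0.5]
gripper_width: 0.95
grasp_force: 0.0
t: 29.93
ee_pos: [419.5, -359.0, 99.3]
ee_rot: [-2.577, -1.797, -0.0]
force: [-0.6, 0.3, -0.4]
gripper_width: 0.998
grasp_force: 0.0
t 29.93 tcp [ 419.5 -359.    99.3] xax [0.346 0.938 0.   ] yax [ 0.938 -0.346 -0.   ] zax [-0.  0. -1.] q7 0.68 F [-0.6  0.3 -0.4] w 0.998 0.0
wrist 33072 33072 [ 428.6 -335.2   48.2] [69.4 30.9] 0.4 rel to tcp (tool x,y,z) [25.5  0.4 51.1]
```

The scraper is seated at (428.6, −335.2, 48.2), against (428.5, −334.9, 48.1) at the start. Now I'll back away straight up and check.

```bash
python3 -m crank '[[0,0,-10,0,1],[0,0,-25,0,1],[0,0,-30,0,1],[0,0,-35,0,1],[0,0,-35,0,1]]';python3 -m crank '[[0,0,-15,0,1],[0,0,0,0,1],[0,0,0,0,1]]'; python3 w.py w9.png | grep scraper; python3 chips.py top scene
python3 - <<'E'
from h import *
c=ctrl.read_camera('top')
b=cv2.imread('pics/top0.png')[120:370,120:560]; a=c['pixels'][120:370,120:560,::-1]
cv2.imwrite('pics/t3.png',cv2.resize(a,(792,450),interpolation=cv2.INTER_CUBIC))
for o in('shackle1','hammer','wrench','tin','reel','jar'): print(o,[(round(r['confidence'],2),np.round(r['rect']).tolist()) for r in ctrl.boxes_of('top',o)][:5])
E
```

```text
t: 30.4
ee_pos: [418.8, -359.1, 236.4]
ee_rot: [-2.577, -1.796, 0.001]
force: [0.7, -1.1, -0.2]
gripper_width: 0.996
grasp_force: 0.0
t: 30.65
ee_pos: [419.7, -359.4, 250.6]
ee_rot: [2.575, 1.796, 0.002]
force: [-0.2, 0.5, -0.1]
gripper_width: 0.997
grasp_force: 0.0
scraper 5087 5085 [ 428.7 -335.    48.2] [69.4 30.9] 0.42
top [(52, 39, 137, 11), (55, 15, 150, 11), (9, 13, -137, 13), (114, -34, 149, 11), (12, -21, 129, 17), (41, 11, -163, 14), (9, -61, -143, 14), (41, -59, -169, 15)]
scene [(182, -25, 141, 13), (56, 42, 136, 11), (56, 19, 152, 12)]
shackle1 [(0.9, [269.0, 310.0, 300.0, 338.0]), (0.67, [260.0, 237.0, 264.0, 244.0]), (0.63, [392.0, 204.0, 414.0, 233.0]), (0.58, [412.0, 293.0, 440.0, 323.0]), (0.55, [391.0, 232.0, 418.0, 261.0])]
hammer [(0.65, [134.0, 270.0, 247.0, 362.0])]
wrench [(0.69, [319.0, 263.0, 348.0, 348.0])]
tin [(0.81, [361.0, 126.0, 388.0, 164.0]), (0.71, [262.0, 207.0, 266.0, 218.0])]
reel [(0.72, [466.0, 270.0, 521.0, 327.0]), (0.67, [476.0, 168.0, 534.0, 218.0])]
jar [(0.87, [118.0, 184.0, 162.0, 220.0])]
```

View pics/t3.png

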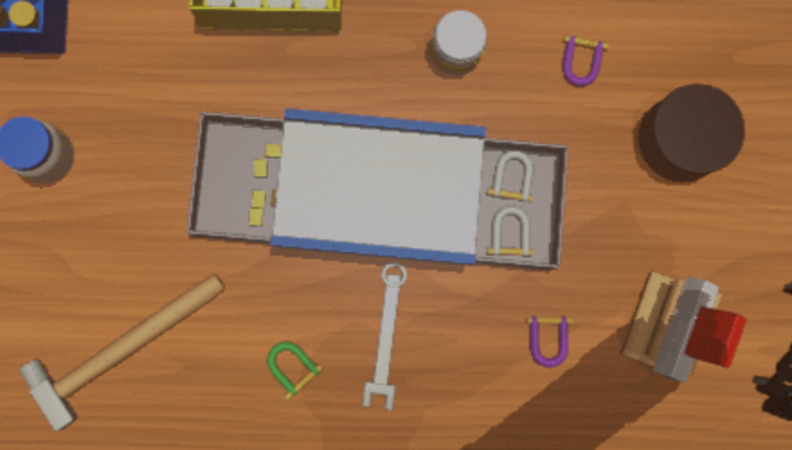

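The top view matches the start: scraper leaning in the cradle (crop 695,330) and shackles and bystanders where they were. All five chips are in the left tray, four flat and the fifth leaning on the near wall at (274,198). I'm handing in.

```bash
python3 -c "
from plant import ctrl
print(ctrl.finish_job())"
```

```text
the job is handed in; nothing more can be done
None
```

I swept all five brass off-cuts into the empty tray and put the scraper back leaning in its cradle; the shackles and bench items look unmoved in the final picture, and the job was handed in at about 31 s (no verdict came back).

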